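# Check an infrared probe and thread it into its measuring stand

### The arm

A 6-joint arm with a two-finger parallel gripper is mounted at the origin on the work surface. World frame = base frame: x ahead of the robot, y to its left, z up, the work surface at z = 0. Lengths are in m, angles in rad, forces in N, time in s.
With the tool pointing down it reaches from about 0.375 to 0.9 m from the base axis. Payload 3.1 kg.
Tool frame: the origin (TCP) lies at the very end of the fingers, on their centre line; the grasp point (between the pads) lies 19 mm behind it; x points along the fingers, y is the direction in which the jaws open and shut, and the axes are right-handed (so a half turn about x gives the same grasp; the last joint's range is limited). The gripper opens to 85 mm and grips with 20 to 120 N. Pads are 22 mm wide; open, the fingers measure 114 mm over their backs; the gripper's body (76 mm by 85 mm) begins 54 mm behind the grasp point. The pads swing forward as they close: fully open they stand 13 mm farther back than shut.
Start: joints at [0.956, 0.527, 1.433, -0, 1.181, -0.178], TCP at [0.264, 0.566, 0.231] pointing down, gripper open.
Joint ranges: [-3.08, 3.08], [-0.75, 2.2], [0.22, 2.44], [-1.43, 4.57], [0, 2.65], [-2.85, 2.85]. Speed limits (rad/s): [2.79, 2.79, 3.14, 3.14, 3.14, 3.14].

### API

Orientations are given as a unit quaternion [x, y, z, w].
In Python, from station import sense, snapshot, camera_model, sign_off gives the robot as it stands.
- The arm moves only by the tool step_arm, never from a script. Its argument "increments" is one flat list of numbers, 5 for each row, row after row: the shift along the tool's x, y, z in units of 60 mm (1.0 is 60 mm), then the turn about the tool's x in units of 5 degrees (1.0 is 5 degrees), then the closure, from 0 (fully open) to 1 (shut). A call has exactly 5 rows; each row is the pose to reach, as a shift and turn from the pose measured when the call began, along the tool's axes at that moment; what a row does not reach only later rows make up. A row lasts 1/8 s, in which the tool goes at most 62.5 mm and 10.7 degrees, less where a joint would pass 70% of its speed; a pose out of reach is approached as far as the arm can. A call with a gripper value outside its range is refused whole. The fingers move at their own pace and stop on an object; "grip_force" is the grip in N (left out, the last holds). Time passes only in rows, so rows that repeat a pose let the fingers close, or fill a call up. It gives the time, the measured TCP pose, the force and the opening at its end, in the units of the state.
- sense(): the state, without advancing time (a new reading comes with each control period).
- snapshot(name): name is "scene" or "top" or "wrist"; returns the picture (400x640x3 uint8, blue, green, red); there is no depth.
- camera_model(name): a dict with "vertical_fov" (degrees; the focal length in pixels is half the picture's height over the tangent of half this angle, whatever the lens; pixels are square), "cx", "cy" (the principal point, pixels), "R" (3x3) and "t" (3): a world point X has camera coordinates R X + t. Camera axes: x right, y down, z forward; pixel columns grow to the right and rows downward; lengths in m; the calibration is good to about 2 mm. A picture is of the moment at which its call begins: read the wrist's pose just before it. camera_model takes no time and is no camera call; for the wrist camera it gives the pose at the moment of the call.
- sign_off(): hands the job in, once; it reports no verdict.
The state is a dict: "t": time; "q": joint angles; "qd": joint speeds; "tau": joint torques, N m; "tcp_pos": TCP position; "tool_rot": TCP orientation; "force": force on the tool from outside, world axes, zero at the start; "ft_torque": the same for the moment, N m; "finger_gap": opening from 0.0 (shut) to 1.0 (fully open).
Only numpy, scipy, OpenCV 4.12 (cv2) and the standard library are available. Lean on these libraries where they do the work, as an engineer would, in place of code of your own. Each camera call takes 0.05 s, during which the arm holds its last target. There are 200 camera calls.

### The job

Take the infrared probe out of its rack by its square handle and hold it pointing straight down about 3 cm above the middle of the reference source's dark disc, steady for two seconds and without touching it. Then thread the probe's shaft down through the stand's upper bushing and on through the lower one, and finish while still holding it there: upright, its tip about 2 cm out below the lower bushing and clear of the sample, its handle about 2 cm clear above the upper bushing, so that only the gripper carries it. Leave everything else on the bench where it is.

Things in the scene. Friction and masses are not known exactly. Their poses are not given: they have to be found in the camera images.
- probe_handle (a point): Centre of the handle of the loose infrared probe (one rigid piece, 0.1 to 0.2 kg), upright in the rack at first: black square handle 24 x 24 mm, 60 mm tall (30 mm above and below this point), over a coaxial round steel shaft 12 mm in diameter, 115 mm long. z points along the probe from tip to handle; x, y are square to the handle's faces
- probe_tip (a point): Lower tip of the probe (the lens), on its axis, 145 mm below the handle's centre. The last 8 mm taper from 12 to 8 mm in diameter. Axes as the handle's
- probe_shoulder (a point): The step where the handle meets the shaft, on the probe's axis, 115 mm above the tip and 30 mm below the handle's centre
- rack_mouth (a point): Centre of the bore's mouth on top of the fixed grey plastic rack block, 84 x 84 mm and 70 mm tall, with a 92 mm square dark foot. The bore is 14 mm wide and 60 mm deep, open upward; the probe starts standing on its floor, tip 60 mm below this point; lift it straight up
- target (a point): Centre of the dark disc (54 mm in diameter, in a steel ring) on top of the fixed reference source, a grey instrument box 100 x 100 mm and 45 mm tall; z up. The probe is aimed down at this point from above
- stand: Fixed stand; origin on the bench under the upright common axis of its two bushings; z up, +y towards the column. Base plate 80 x 130 x 10 mm, y -45 to 85 mm; column 44 x 24 mm, 140 mm high, at y 58 mm; two aluminium arms 44 mm wide, 16 mm thick, one above the other, end 22 mm past the axis, each with a brass bushing. On the base, under the bushings, a fixed white sample disc, its top at 16 mm
- upper_bore (a point): Centre of the upper bushing's top mouth, 140 mm above the bench; bore 17 mm in diameter and 16 mm long, right through; axis z, upright
- lower_bore (a point): Centre of the lower bushing's top mouth, on the same axis 60 mm below the upper one's, 80 mm above the bench; bore 17 mm in diameter, 16 mm long, so that its underside is 64 mm above the bench and 48 mm above the sample
- vial: Bystander, leave alone: small vial, 28 mm in diameter, 48 mm tall, among the fixtures; origin under its centre
- weight: Bystander: steel knob weight, 34 mm in diameter, 33 mm tall, among the fixtures; origin under its centre
- bottle: Bystander: amber bottle, 62 mm in diameter, 150 mm tall; origin under its centre
- screwdriver: Bystander: screwdriver lying on the far side, about 200 mm long; origin under its middle
- tape: Bystander: roll of tape, a ring 52 mm in diameter and 20 mm tall; origin under its centre
There are look-alikes about, which are no part of the job. Leave any blue look-alike of the part that bears target alone.

How it is judged:
By the outcome, as a careful person would: the job done as asked, in the order asked, and still so for the second after the job is handed in, while the arm keeps its last pose, push and grip.
It also fails if it takes over 64 s, if anything falls off the work surface, if the arm or the gripper's body presses on something with over 40 N, if the wrist force passes 120 N, or if a joint passes its speed limit or range.

## Working session

There is one attempt and no reset: what is moved stays moved. The work goes in short steps, Python scripts to look and compute and a tool call to move; the robot and the scene stay as the last step left them, time stands still between calls to the robot, and variables do not carry over. Pictures are saved under pics/ and viewed, about 8 in all and at most 12, crops included, and the job is handed in when it is done.

Besides the shell and the picture viewer there is one more tool, called after "Request:" in YAML: its name, and indented under it one key for each argument. step_arm: Moves the arm, as the interface text tells. Its arguments: {"type":"object","properties":{"increments":{"type":"array","items":{"type":"number"}},"grip_force":{"type":"number"}},"required":["increments"]}

```bash
ls; mkdir -p pics
python3 - <<'E'
from station import *
import cv2,numpy as np
s=sense();print(s)
for n in("scene","top"):
    im=snapshot(n);cv2.imwrite(f"pics/{n}0.png",im);m=camera_model(n);print(n,m)
E
```

```text
pics
{'t': 0.0, 'q': array([ 9.55518642e-01,  5.28464085e-01,  1.43390293e+00,  8.91326557e-06,
        1.18141314e+00, -1.78480529e-01]), 'qd': array([-0.00153038,  0.00064446, -0.00024668, -0.00142269,  0.00066505,
        0.00052952]), 'tau': array([-6.62989114e-04, -4.42348981e+01, -1.78022879e+01, -1.74162797e-04,
        8.61788169e-03,  4.54064136e-06]), 'tcp_pos': array([0.26393753, 0.56574087, 0.23033471]), 'tool_rot': array([ 0.15249529,  0.6906109 , -0.1539196 ,  0.69000763]), 'force': array([ 0.83780519,  0.18909223, -1.12285828]), 'ft_torque': array([-0.02616581,  0.05702403,  0.03159388]), 'finger_gap': 1.0011484943132656}
scene {'vertical_fov': 47.206553235242644, 'cx': 324.7265771544534, 'cy': 200.23098336585645, 'R': array([[ 0.61540728,  0.7881526 ,  0.00945289],
       [ 0.56965084, -0.4364434 , -0.69643024],
       [-0.54476766,  0.43397308, -0.71756224]]), 't': array([-0.42863258, -0.20355565,  1.56424346])}
top {'vertical_fov': 46.287994372013415, 'cx': 320.0895648670922, 'cy': 198.79586710788868, 'R': array([[ 0.0784817 , -0.99691133, -0.00290377],
       [-0.97421581, -0.07607631, -0.21240514],
       [ 0.21152818,  0.01949882, -0.97717738]]), 't': array([0.03369287, 0.60400917, 1.24805811])}
```

View pics/top0.png

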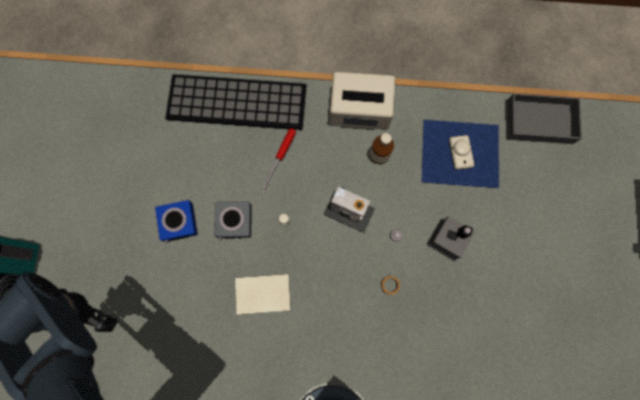

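View pics/scene0.png

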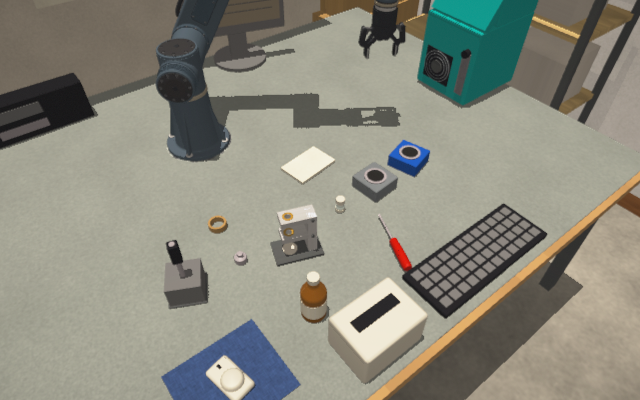

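Candidates for the source: grey box at top (232,218) / scene (375,180), and blue box at top (174,219). The grey one fits; blue is the excluded look-alike. Rack with the black handle is at top (455,236), stand at top (350,205). I'll confirm these in one enlarged composite.

Run:
```python
import cv2,numpy as np
t=cv2.imread("pics/top0.png");s=cv2.imread("pics/scene0.png")
def c(im,x,y):return cv2.resize(im[y:y+60,x:x+60],(264,264),interpolation=cv2.INTER_CUBIC)
r1=np.hstack([c(t,425,205),c(t,202,188),c(t,322,178)])
r2=np.hstack([c(s,150,232),c(s,345,150),c(s,268,202)])
cv2.imwrite("pics/c1.png",np.vstack([r1,r2]))
```

```text
(no output)
```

View pics/c1.png

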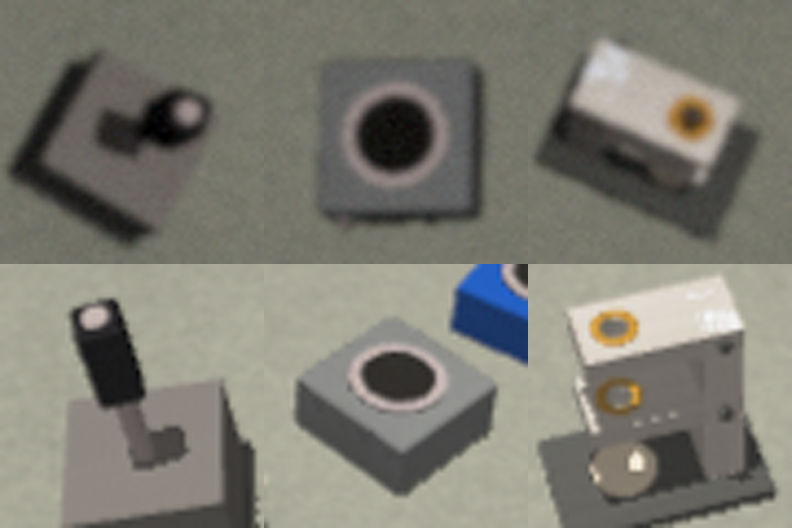

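The crops show: probe with pale end cap at top (467,229)/scene (171,244); grey source disc at top (231.4,217.8)/scene (375,175); upper bushing at top (358.4,204.4)/scene (287,216). The grey box is the one meant. Now triangulating.

```bash
cat > h.py <<'E'
import numpy as np,cv2
from station import *
from scipy.spatial.transform import Rotation as Ro
def ray(m,u,v):
    f=200/np.tan(np.radians(m["vertical_fov"]/2))
    d=m["R"].T@np.array([(u-m["cx"])/f,(v-m["cy"])/f,1]);return -m["R"].T@m["t"],d/np.linalg.norm(d)
def tri(*rs):
    A=sum(np.eye(3)-np.outer(d,d) for o,d in rs);b=sum((np.eye(3)-np.outer(d,d))@o for o,d in rs)
    X=np.linalg.solve(A,b);return X,[np.linalg.norm((np.eye(3)-np.outer(d,d))@(X-o)) for o,d in rs]
def plane(r,z):o,d=r;return o+d*(z-o[2])/d[2]
def delta(pos,yaw=None):
    """tool-frame move (60mm units) to TCP pos"""
    s=sense();R=Ro.from_quat(s["tool_rot"]).as_matrix();return R.T@(np.array(pos)-s["tcp_pos"])/0.06
E
python3 - <<'E'
from h import *
T=camera_model("top");S=camera_model("scene")
for n,a,b in [("cap",(466.9,229.1),(171.2,243.6)),("disc",(231.4,217.8),(375.1,175.3)),("upper",(358.4,204.4),(287.1,216.1))]:
    X,e=tri(ray(T,*a),ray(S,*b));print(n,X.round(4),np.round(e,4))
print("up@140",plane(ray(T,358.4,204.4),.14),plane(ray(S,287.1,216.1),.14))
print("low@80",plane(ray(S,288.1,231.6),.08))
# rack top corners (top view) for yaw; stand arm corners
for n,p,z in [("rack",[(97/4.4+425,52/4.4+205),(210/4.4+425,110/4.4+205),(157/4.4+425,228/4.4+205),(42/4.4+425,160/4.4+205)],.07)]:
    P=[plane(ray(T,*q),z)[:2] for q in p];print(np.round(P,3),np.mean(P,0))
for n,u,z in [("vial",(284,218),.04),("weight",(396,235),.03),("bottle",(386,139),.15),("tape",(390,285),.02)]: print(n,plane(ray(T,*u),z).round(3))
P=[plane(ray(T,322+a/4.4,178+b/4.4),.14) for a,b in [(72,40),(213,102)]];d=P[1]-P[0];print("stand edge",np.round(P,3),np.degrees(np.arctan2(d[1],d[0])))
s=sense();R=Ro.from_quat(s["tool_rot"]).as_matrix();print(R.round(3))
W=camera_model("wrist");print("wrist cam C",(-W["R"].T@W["t"]).round(3),W["R"].round(2))
E
```

```text
cap [ 0.5239 -0.2971  0.1842] [0.0026 0.0026]
disc [0.5287 0.3256 0.045 ] [0.0014 0.0014]
upper [ 0.5758 -0.0242  0.1374] [0.0018 0.0018]
up@140 [ 0.57607376 -0.02250029  0.14      ] [ 0.57701441 -0.02704583  0.14      ]
low@80 [ 0.57644525 -0.02712717  0.08      ]
[[ 0.575 -0.274]
 [ 0.544 -0.345]
 [ 0.467 -0.313]
 [ 0.504 -0.241]] [ 0.52237914 -0.29331197]
vial [0.541 0.179 0.04 ]
weight [ 0.519 -0.141  0.03 ]
bottle [ 0.759 -0.085  0.15 ]
tape [ 0.379 -0.132  0.02 ]
stand edge [[ 0.619  0.033  0.14 ]
 [ 0.587 -0.054  0.14 ]] -109.959841992396
[[-0.001  0.423  0.906]
 [-0.002  0.906 -0.423]
 [-1.    -0.002 -0.   ]]
wrist cam C [0.188 0.602 0.372] [[ 0.42  0.91 -0.  ]
 [ 0.86 -0.4   0.33]
 [ 0.29 -0.14 -0.95]]
```

Request:
step_arm:
  increments: [-0.05,-0.5,0.4,0,0,-0.1,-1.2,1.0,0,0,-0.2,-2.0,1.7,0,0,-0.3,-2.6,2.2,0,0,-0.33,-2.8,2.4,0,0]

```text
t: 0.72
tcp_pos: [0.3235, 0.3505, 0.2506]
tool_rot: [0.153, 0.691, -0.155, 0.69]
force: [-0.1, 0.7, 0.2]
finger_gap: 1.006
```

Request:
step_arm:
  increments: [0,-0.5,0.4,0,0,0,-1.2,1.0,0,0,0,-2.0,1.7,0,0,0,-2.6,2.2,0,0,0,-2.8,2.4,0,0]

```text
t: 1.35
tcp_pos: [0.3834, 0.1356, 0.2509]
tool_rot: [0.154, 0.69, -0.156, 0.69]
force: [0.3, 0.2, 0.7]
finger_gap: 1.0
```

Request:
step_arm:
  increments: [0,-0.5,0.4,0,0,0,-1.2,1.0,0,0,0,-2.0,1.7,0,0,0,-2.6,2.2,0,0,0,-2.8,2.4,0,0]

```text
t: 1.98
tcp_pos: [0.4431, -0.08, 0.2511]
tool_rot: [0.155, 0.69, -0.157, 0.69]
force: [-1.0, 0.4, 0.8]
finger_gap: 1.002
```

Run:
```python
from h import *
s=sense();print(s["tcp_pos"],Ro.from_quat(s["tool_rot"]).as_matrix().round(4));print(delta([.51,-.29,.25]),s["q"])
```

```text
[ 0.44311501 -0.08002992  0.25114919] [[-2.000e-04  4.307e-01  9.025e-01]
 [-2.100e-03  9.025e-01 -4.307e-01]
 [-1.000e+00 -2.000e-03  7.000e-04]]
[ 0.02620722 -2.67811807  2.51327292] [-0.42641086  0.26402687  1.82793291 -0.00228926  1.04896556 -1.55079945]
```

Request:
step_arm:
  increments: [0,-0.5,0.4,0,0,0,-1.2,1.0,0,0,0,-1.9,1.6,0,0,0,-2.4,2.1,0,0,0,-2.6,2.3,0,0]

```text
t: 2.6
tcp_pos: [0.5015, -0.2811, 0.251]
tool_rot: [0.156, 0.69, -0.157, 0.69]
force: [0.4, -0.0, 0.2]
finger_gap: 1.0
```

Run:
```python
from h import *
s=sense();print(s["tcp_pos"],s["q"])
W=camera_model("wrist");im=snapshot("wrist");cv2.imwrite("pics/w1.png",im);np.save("w1.npy",W,allow_pickle=True)
f=200/np.tan(np.radians(W["vertical_fov"]/2))
for X in ([.5239,-.2971,.185],[.5239,-.2971,.07]):
    c=W["R"]@np.array(X)+W["t"];print(c[:2]/c[2]*f+[W["cx"],W["cy"]])
```

```text
[ 0.50152953 -0.28108465  0.25103742] [-7.04548501e-01  4.36992730e-01  1.53880643e+00 -1.18832751e-03
  1.16489213e+00 -1.82900972e+00]
[313.84287445 244.42706139]
[315.85377996 198.88166453]
```

View pics/w1.png

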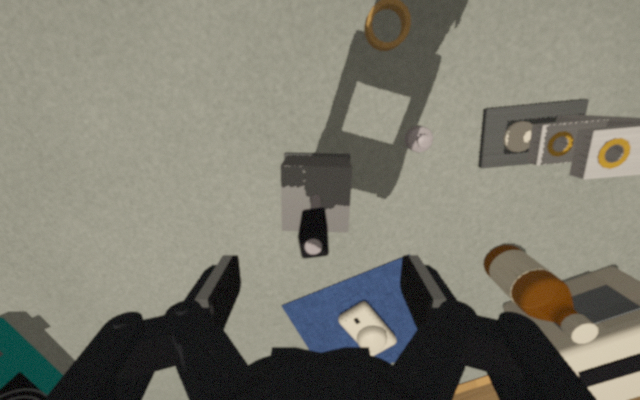

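The probe cap is at wrist (313,247), close to the prediction (314,244); its handle looks turned a few degrees relative to the rack. Measuring the handle top's edges numerically.

Run:
```python
from h import *
im=cv2.imread("pics/w1.png");W=np.load("w1.npy",allow_pickle=True).item()
g=im[230:270,290:340]
hsv=cv2.cvtColor(im,cv2.COLOR_BGR2HSV)
gray=cv2.cvtColor(im,cv2.COLOR_BGR2GRAY)
m=np.zeros_like(gray);m[236:260,298:330]=(gray[236:260,298:330]>85)
n,l,st,c=cv2.connectedComponentsWithStats(m)
print(st,c)
m=np.zeros_like(gray);m[205:265,290:340]=gray[205:265,290:340]<40
# bottom and side edges
print(gray[226:264:3,294:334:2])
cv2.imwrite("pics/c2.png",cv2.resize(im[200:270,280:350],(560,560),interpolation=cv2.INTER_CUBIC))
```

```text
[[     0      0    640    400 255596]
 [   298    236     32     24    191]
 [   304    240     18     15    213]] [[319.50989061 199.42022567]
 [314.30890052 253.15183246]
 [312.28638498 247.11737089]]
[[136 136 121  56  20  10  14  20  11  12  20  16  21  22  20  13  51 122
  135 136]
 [136 135 112  31  11  17  14   8   9  14   7  18  18  16  13  19  45 116
  137 139]
 [154 151 109  24   9  13  21   9  16   5  21  20  19  18  22  14  43 123
  150 152]
 [155 149  82  22  17  25  16  18   6  18  14  21  17  19  18  23  40 127
  153 153]
 [159 150  93  18  20  21  18  24  36  50  50  33  24  19  19  20  34 119
  150 154]
 [161 157 110  31  18  31  83 101  92  91  94  91  81  50  19  26  26 114
  151 153]
 [157 158 133  58  40  87 164 165 161 138 120 100  94  80  44  16  29 110
  154 157]
 [154 157 147  77  39 109 170 175 175 173 170 159 130  98  47  16  24 102
  154 155]
 [154 157 153 107  39  66 147 174 174 173 173 172 170 131  38  31  25  94
  150 155]
 [158 159 159 123  50  32  59 113 150 156 156 141  95  46  39  35  39 109
  159 157]
 [154 154 157 146  83  41  39  46  46  62  69  77  87 101 116 126 138 151
  158 154]
 [158 158 158 158 151 144 145 148 152 155 154 152 152 155 157 156 157 156
  156 155]
 [155 156 153 159 162 159 157 156 155 156 156 152 152 154 155 157 158 161
  152 152]]
```

View pics/c2.png

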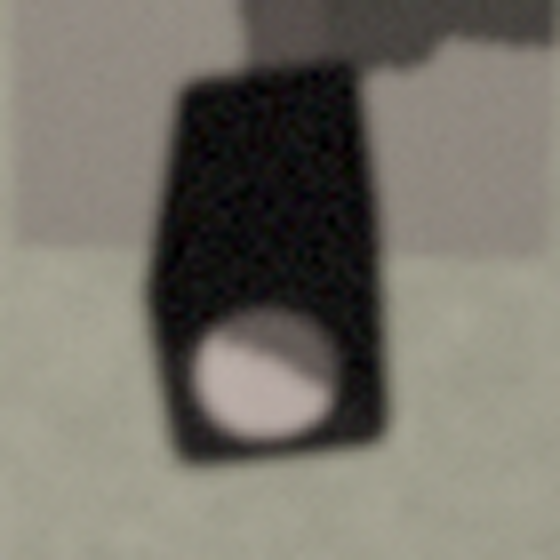

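Run:
```python
from h import *
W=np.load("w1.npy",allow_pickle=True).item()
q=lambda a,b:(280+(a+.5)/8-.5,200+(b+.5)/8-.5)
T=camera_model("top");S=camera_model("scene")
c=q(265,374)
X,e=tri(ray(W,*c),ray(T,466.9,229.1),ray(S,171.2,243.6));print("cap",X,e,plane(ray(W,*c),.185))
P=[plane(ray(W,*q(*p)),.185) for p in [(150,292),(185,460),(385,436)]]
for a,b in((0,1),(1,2)):
    d=P[b]-P[a];print(np.linalg.norm(d),np.degrees(np.arctan2(d[1],d[0])))
R=Ro.from_quat(sense()["tool_rot"]).as_matrix();print("tool y yaw",np.degrees(np.arctan2(R[1,1],R[0,1])))
# shoulder edge: bottom of handle face nearest camera
B=[plane(ray(W,*q(*p)),.125) for p in [(185,85),(357,62)]];d=B[1]-B[0];print(np.linalg.norm(d),np.degrees(np.arctan2(d[1],d[0])))
print("center of rack bore?")
# stand upper bushing in this view
print("upper",plane(ray(W,613,153),.14))
```

```text
cap [ 0.5244035  -0.29760181  0.18515584] [np.float64(0.0011247011134319278), np.float64(0.003069363214493102), np.float64(0.002146684001731494)] [ 0.52505547 -0.29872589  0.185     ]
0.019750683891904576 -16.356437830013558
0.021109196861273702 72.1650572160956
tool y yaw 64.45066838774011
0.022069167884319556 72.54001611723241
center of rack bore?
upper [ 0.57851048 -0.02654903  0.14      ]
```

Request:
step_arm:
  increments: [0,-0.05,0.2,-0.8,0,0,-0.09,0.47,-1.6,0,0.5,-0.09,0.47,-1.6,0,1.0,-0.09,0.47,-1.6,0,1.2,-0.09,0.47,-1.6,0]

```text
t: 3.28
tcp_pos: [0.524, -0.2962, 0.1773]
tool_rot: [0.107, 0.7, -0.107, 0.698]
force: [-0.8, -0.2, 0.4]
finger_gap: 1.002
```

Run:
```python
from h import *
s=sense();R=Ro.from_quat(s["tool_rot"]).as_matrix()
print(s["tcp_pos"],delta([.5247,-.2982,.137]),R.round(4),np.degrees(np.arctan2(R[1,1],R[0,1])))
```

```text
[ 0.52399301 -0.29624786  0.17731539] [ 0.67185461 -0.02750534  0.02308439] [[-3.000e-03  2.999e-01  9.540e-01]
 [ 9.000e-04  9.540e-01 -2.999e-01]
 [-1.000e+00  0.000e+00 -3.100e-03]] 72.55048375560114
```

Request:
step_arm:
  increments: [0.4,-0.03,0.02,0,0,0.67,-0.03,0.02,0,0,0.67,-0.03,0.02,0,0.2,0.67,-0.03,0.02,0,0.5,0.67,-0.03,0.02,0,1]
  grip_force: 60

```text
t: 3.9
tcp_pos: [0.525, -0.2987, 0.1382]
tool_rot: [0.107, 0.699, -0.107, 0.698]
force: [-0.6, -0.9, 0.4]
finger_gap: 0.378
```

Request:
step_arm:
  increments: [0,0,0,0,1,0,0,0,0,1,0,0,0,0,1,0,0,0,0,1,0,0,0,0,1]

```text
t: 4.53
tcp_pos: [0.5252, -0.2989, 0.1385]
tool_rot: [0.107, 0.699, -0.108, 0.699]
force: [0.4, 1.3, 2.2]
finger_gap: 0.276
```

Request:
step_arm:
  increments: [-0.15,0,0,0,1,-0.4,0,0,0,1,-0.7,0,0,0,1,-1.0,0,0,0,1,-1.2,0,0,0,1]

```text
t: 5.15
tcp_pos: [0.5256, -0.2991, 0.2122]
tool_rot: [0.107, 0.699, -0.108, 0.699]
force: [0.4, 0.1, -1.9]
finger_gap: 0.277
```

Request:
step_arm:
  increments: [-0.3,0,0,0,1,-0.8,0,0,0,1,-1.3,0,0,0,1,-1.6,0,0,0,1,-1.65,0,0,0,1]

```text
t: 5.78
tcp_pos: [0.526, -0.2992, 0.313]
tool_rot: [0.106, 0.698, -0.108, 0.7]
force: [-0.6, -0.6, -1.7]
finger_gap: 0.272
```

Run:
```python
from h import *
s=sense();R=Ro.from_quat(s["tool_rot"]).as_matrix()
print(s["tcp_pos"],s["force"],s["finger_gap"],R.round(4),delta([.529,.325,.31]))
for n in("scene","top"): cv2.imwrite(f"pics/{n}1.png",snapshot(n))
# predicted tip/cap pixels if upright below tcp
p=s["tcp_pos"]
for n in("scene","top"):
    m=camera_model(n);f=200/np.tan(np.radians(m["vertical_fov"]/2))
    for dz in(.019-.145,.019-.03):
        c=m["R"]@(p+[0,0,dz])+m["t"];print(n,dz,c[:2]/c[2]*f+[m["cx"],m["cy"]])
a=cv2.imread("pics/scene1.png");b=cv2.imread("pics/top1.png")
cv2.imwrite("pics/c3.png",np.hstack([cv2.resize(a[160:290,120:250],(400,400),interpolation=2),cv2.resize(b[180:280,420:520],(400,400),interpolation=2)]))
```

```text
[ 0.52599229 -0.29921043  0.31298126] [-0.64891761 -0.57989262 -1.68277825] 0.27198299899300526 [[ 0.0029  0.2997  0.954 ]
 [-0.0041  0.954  -0.2997]
 [-1.     -0.003   0.004 ]] [ 7.38486974e-03  9.94030538e+00 -3.07054027e+00]
scene -0.126 [171.66161788 243.77928634]
scene -0.011 [158.63131608 208.27067355]
top -0.126 [469.0453843  228.62012719]
top -0.011 [484.71315935 220.98818078]
```

View pics/c3.png

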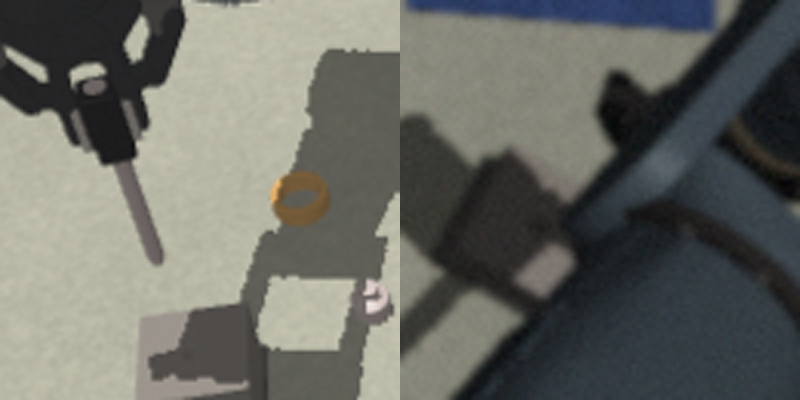

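The scene crop shows the probe hanging straight in the jaws: tip at about scene (170.4,245), predicted (171.7,243.8). Now carry it above the source.

Request:
step_arm:
  increments: [0,0.5,-0.15,0,1,0,1.3,-0.4,0,1,0,2.2,-0.68,0,1,0,3.0,-0.93,0,1,0,3.3,-1.02,0,1]

```text
t: 6.5
tcp_pos: [0.5249, -0.0884, 0.3095]
tool_rot: [0.106, 0.7, -0.106, 0.698]
force: [0.2, -0.5, -2.5]
finger_gap: 0.278
```

Request:
step_arm:
  increments: [0,0.5,-0.15,0,1,0,1.3,-0.4,0,1,0,2.2,-0.68,0,1,0,3.0,-0.93,0,1,0,3.3,-1.02,0,1]

```text
t: 7.12
tcp_pos: [0.5248, 0.1208, 0.3086]
tool_rot: [0.105, 0.701, -0.106, 0.698]
force: [0.7, -1.3, -1.3]
finger_gap: 0.271
```

Request:
step_arm:
  increments: [0,0.5,-0.15,0,1,0,1.3,-0.4,0,1,0,2.2,-0.68,0,1,0,3.0,-0.93,0,1,0,3.3,-1.02,0,1]

```text
t: 7.75
tcp_pos: [0.5248, 0.3296, 0.3076]
tool_rot: [0.104, 0.701, -0.105, 0.698]
force: [-0.5, 0.4, -2.2]
finger_gap: 0.272
```

Request:
step_arm:
  increments: [0.3,0,0,0,1,0.6,0,0,0,1,0.9,0,0,0,1,1.2,0,0,0,1,1.2,0,0,0,1]

```text
t: 8.38
tcp_pos: [0.5239, 0.3275, 0.2335]
tool_rot: [0.104, 0.702, -0.107, 0.696]
force: [-0.2, -0.1, -2.5]
finger_gap: 0.272
```

Run:
```python
from h import *
s=sense();R=Ro.from_quat(s["tool_rot"]).as_matrix()
print(s["tcp_pos"],s["force"],R.round(4),delta([.529,.325,.201]))
for n in("scene","wrist"):
    m=camera_model(n);im=snapshot(n);cv2.imwrite(f"pics/{n}2.png",im);np.save(f"{n}2.npy",m,allow_pickle=True)
    f=200/np.tan(np.radians(m["vertical_fov"]/2))
    for X in (s["tcp_pos"]+R@[.126,0,0],s["tcp_pos"]+R@[.011,0,0],np.array([.5287,.3256,.045])):
        c=m["R"]@X+m["t"];print(n,c[:2]/c[2]*f+[m["cx"],m["cy"]])
a=cv2.imread("pics/scene2.png");b=cv2.imread("pics/wrist2.png")
cv2.imwrite("pics/c4.png",np.hstack([cv2.resize(a[105:205,325:425],(400,400),interpolation=2),cv2.resize(b[140:300,230:390],(400,400),interpolation=2)]))
```

```text
[0.52394204 0.32753035 0.23349573] [-0.20575834 -0.13792735 -2.50890206] [[-0.0095  0.2946  0.9556]
 [-0.0037  0.9556 -0.2946]
 [-0.9999 -0.0063 -0.008 ]] [ 0.54091758 -0.0120378   0.09733378]
scene [376.43312723 158.21767648]
scene [380.59344988 126.55427502]
scene [375.53902681 175.17632057]
wrist [318.50143969 190.01527741]
wrist [318.0740911  246.03858225]
wrist [319.25187135 179.88563127]
```

View pics/c4.png

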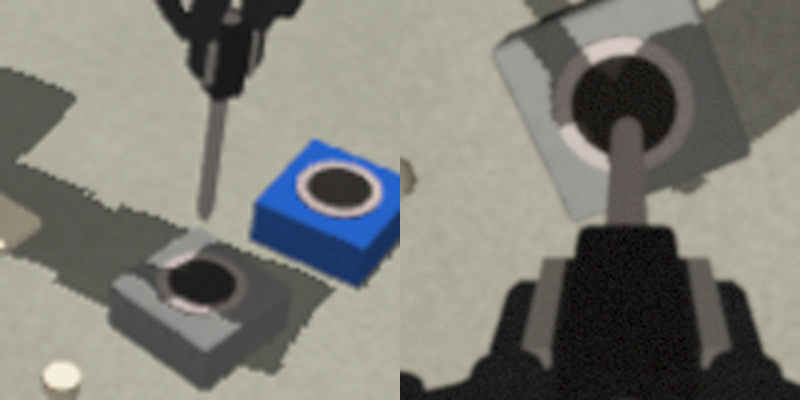

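Run:
```python
from h import *
W=np.load("wrist2.npy",allow_pickle=True).item();S=camera_model("scene");T=camera_model("top")
tip=tri(ray(S,376.1,158.6),ray(W,320.2,188.8));print("tip",tip)
print("disc",tri(ray(S,375.1,175.3),ray(T,231.4,217.8),ray(W,319.4,180.8)),plane(ray(W,319.4,180.8),.045))
s=sense();R=Ro.from_quat(s["tool_rot"]).as_matrix();print("model tip",s["tcp_pos"]+R@[.126,0,0])
```

```text
tip (array([0.52202212, 0.32808286, 0.1050724 ]), [np.float64(0.0010205856189773707), np.float64(0.001020585618977417)])
disc (array([0.5291449 , 0.32541818, 0.04548043]), [np.float64(0.0015799705588193313), np.float64(0.001284518160573082), np.float64(0.0005664577564505987)]) [0.52984767 0.32543226 0.045     ]
model tip [0.52453143 0.32841456 0.1096625 ]
```

Run:
```python
from h import *
s=sense();R=Ro.from_quat(s["tool_rot"]).as_matrix();tip=s["tcp_pos"]+R@[.1285,0,0]
print(s["tcp_pos"],s["qd"].round(3),R[:,0],tip,R.T@(np.array([.5293,.3254,.075])-tip)/.06)
```

```text
[0.52517595 0.32860349 0.23566071] [ 0.005 -0.015 -0.017  0.003 -0.003  0.001] [-0.00511522 -0.00149945 -0.99998579] [0.52451864 0.32841081 0.10716254] [ 0.53570226 -0.02294054  0.0933089 ]
```

Request:
step_arm:
  increments: [0.15,-0.01,0.05,0,1,0.3,-0.02,0.1,0,1,0.45,-0.02,0.1,0,1,0.5,-0.02,0.1,0,1,0.53,-0.02,0.1,0,1]

```text
t: 9.1
tcp_pos: [0.5303, 0.3257, 0.2035]
tool_rot: [0.104, 0.701, -0.106, 0.697]
force: [0.1, 0.7, -1.8]
finger_gap: 0.275
```

Run:
```python
from h import *
a=snapshot("scene");W=camera_model("wrist");b=snapshot("wrist");cv2.imwrite("pics/w3.png",b)
s=sense();R=Ro.from_quat(s["tool_rot"]).as_matrix();tip=s["tcp_pos"]+R@[.1285,0,0]
print(s["tcp_pos"],s["force"],R[:,0],tip,R.T@(np.array([.5293,.3254,.075])-tip)/.06)
cv2.imwrite("pics/c5.png",np.hstack([cv2.resize(a[135:195,345:405],(400,400),interpolation=2),cv2.resize(b[120:240,260:380],(400,400),interpolation=2)]))
np.save("w3.npy",W,allow_pickle=True)
```

```text
[0.53034292 0.32577411 0.20375451] [-0.15071628  0.13779749 -2.11588198] [-0.00515999 -0.00150958 -0.99998555] [0.52967987 0.32558013 0.07525636] [ 0.00430985 -0.00471804 -0.00514946]
```

View pics/c5.png

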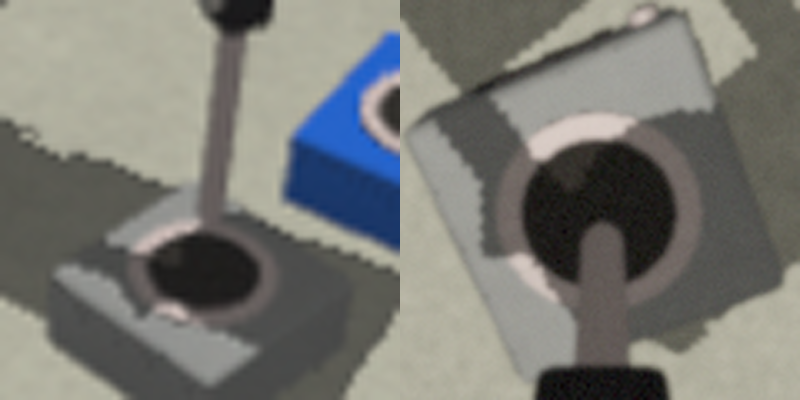

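Run:
```python
from h import *
W=np.load("w3.npy",allow_pickle=True).item();S=camera_model("scene")
print("tip",tri(ray(S,376.8,168.8),ray(W,320.8,188.3)));print("disc",tri(ray(S,375.3,175.3),ray(W,320,183.6)))
print(plane(ray(W,320.8,188.3),.075),plane(ray(W,320,183.6),.045))
```

```text
tip (array([0.52920022, 0.3270431 , 0.07044242]), [np.float64(9.323205386214573e-05), np.float64(9.323205386215831e-05)])
disc (array([0.52997957, 0.32479027, 0.04593904]), [np.float64(0.0010658827291566313), np.float64(0.0010658827291565398)])
[0.5278371  0.32737266 0.075     ] [0.53095921 0.32549786 0.045     ]
```

Request:
step_arm:
  increments: [0,0,0,0,1,0,0,0,0,1,0,0,0,0,1,0,0,0,0,1,0,0,0,0,1]

```text
t: 9.82
tcp_pos: [0.5304, 0.3258, 0.2038]
tool_rot: [0.104, 0.701, -0.106, 0.698]
force: [0.1, -1.0, -2.2]
finger_gap: 0.273
```

Tip is within about 2 mm of the disc axis and 25–30 mm above it. A small nudge, then hold.

Request:
step_arm:
  increments: [-0.02,-0.02,0.02,0,1,-0.02,-0.02,0.02,0,1,-0.02,-0.02,0.02,0,1,-0.02,-0.02,0.02,0,1,-0.02,-0.02,0.02,0,1]

```text
t: 10.45
tcp_pos: [0.5311, 0.3243, 0.205]
tool_rot: [0.104, 0.701, -0.106, 0.698]
force: [-0.7, 0.0, -1.7]
finger_gap: 0.279
```

Request:
step_arm:
  increments: [0,0,0,0,1,0,0,0,0,1,0,0,0,0,1,0,0,0,0,1,0,0,0,0,1]

```text
t: 11.08
tcp_pos: [0.5311, 0.3243, 0.205]
tool_rot: [0.104, 0.701, -0.106, 0.698]
force: [-0.6, 0.6, -2.7]
finger_gap: 0.272
```

Request:
step_arm:
  increments: [0,0,0,0,1,0,0,0,0,1,0,0,0,0,1,0,0,0,0,1,0,0,0,0,1]

```text
t: 11.7
tcp_pos: [0.5311, 0.3243, 0.205]
tool_rot: [0.104, 0.701, -0.106, 0.698]
force: [0.1, -0.4, -2.2]
finger_gap: 0.272
```

Request:
step_arm:
  increments: [0,0,0,0,1,0,0,0,0,1,0,0,0,0,1,0,0,0,0,1,0,0,0,0,1]

```text
t: 12.32
tcp_pos: [0.5311, 0.3243, 0.205]
tool_rot: [0.104, 0.701, -0.106, 0.698]
force: [0.3, 0.3, -1.6]
finger_gap: 0.27
```

Request:
step_arm:
  increments: [0,0,0,0,1,0,0,0,0,1,0,0,0,0,1,0,0,0,0,1,0,0,0,0,1]

```text
t: 12.95
tcp_pos: [0.5311, 0.3243, 0.205]
tool_rot: [0.104, 0.701, -0.106, 0.698]
force: [-0.2, -0.3, -2.2]
finger_gap: 0.274
```

Request:
step_arm:
  increments: [-0.1,0,0,0,1,-0.5,0,0,0,1,-1.0,0,0,0,1,-1.6,0,0,0,1,-1.8,0,0,0,1]

```text
t: 13.58
tcp_pos: [0.5329, 0.325, 0.316]
tool_rot: [0.105, 0.699, -0.105, 0.699]
force: [0.4, 0.8, -2.2]
finger_gap: 0.275
```

Run:
```python
from h import *
s=sense();R=Ro.from_quat(s["tool_rot"]).as_matrix()
print(s["tcp_pos"],R.round(4),delta([.575,-.024,.315]))
```

```text
[0.53288416 0.32497482 0.31602601] [[ 1.000e-04  2.939e-01  9.558e-01]
 [ 6.000e-04  9.558e-01 -2.939e-01]
 [-1.000e+00  6.000e-04 -0.000e+00]] [ 0.013838   -5.3530925   2.38032316]
```

Request:
step_arm:
  increments: [0,-0.4,0.18,0,1,0,-1.1,0.5,0,1,0,-1.9,0.85,0,1,0,-2.5,1.1,0,1,0,-2.7,1.2,0,1]

```text
t: 14.2
tcp_pos: [0.5538, 0.1468, 0.3151]
tool_rot: [0.106, 0.7, -0.106, 0.698]
force: [0.8, -1.1, -3.1]
finger_gap: 0.273
```

Request:
step_arm:
  increments: [0,-0.4,0.18,0,1,0,-1.1,0.5,0,1,0,-1.9,0.85,0,1,0,-2.5,1.1,0,1,0,-2.65,1.18,0,1]

```text
t: 14.82
tcp_pos: [0.5744, -0.0275, 0.3144]
tool_rot: [0.107, 0.7, -0.107, 0.698]
force: [0.2, -0.1, -1.7]
finger_gap: 0.276
```

Request:
step_arm:
  increments: [0.1,0,0,0,1,0.2,0,0,0,1,0.25,0,0,0,1,0.25,0,0,0,1,0.25,0,0,0,1]

```text
t: 15.45
tcp_pos: [0.5745, -0.027, 0.2996]
tool_rot: [0.107, 0.7, -0.106, 0.698]
force: [0.2, -0.6, -1.7]
finger_gap: 0.271
```

Run:
```python
from h import *
s=sense();R=Ro.from_quat(s["tool_rot"]).as_matrix()
W=camera_model("wrist");b=snapshot("wrist");a=snapshot("scene");np.save("w4.npy",W,allow_pickle=True)
cv2.imwrite("pics/w4.png",b);cv2.imwrite("pics/s4.png",a)
print(s["tcp_pos"],R.round(4),"tip",s["tcp_pos"]+R@[.1285,0,0])
cv2.imwrite("pics/c6.png",np.hstack([cv2.resize(a[170:250,250:330],(400,400),interpolation=2),cv2.resize(b[110:230,260:380],(400,400),interpolation=2)]))
```

```text
[ 0.57449037 -0.02700413  0.29962185] [[-2.000e-03  2.981e-01  9.545e-01]
 [ 7.000e-04  9.545e-01 -2.981e-01]
 [-1.000e+00  1.000e-04 -2.100e-03]] tip [ 0.57423895 -0.02691468  0.17112213]
```

View pics/c6.png

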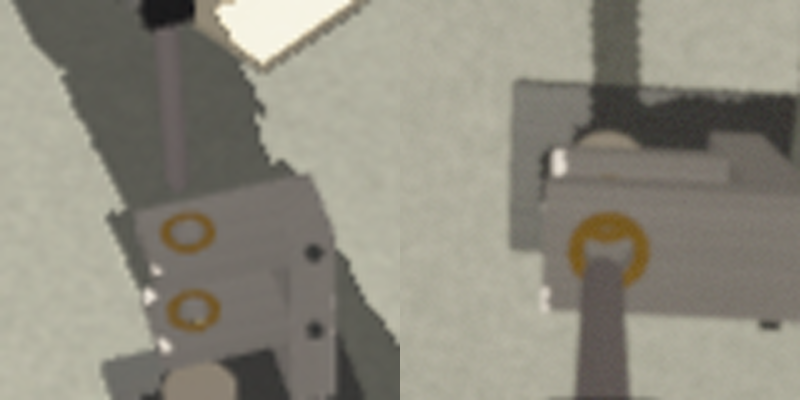

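Run:
```python
from h import *
W=np.load("w4.npy",allow_pickle=True).item();S=camera_model("scene");T=camera_model("top")
def ring(im,x0,y0,x1,y1):
    h=cv2.cvtColor(im,cv2.COLOR_BGR2HSV);m=np.zeros(im.shape[:2],np.uint8)
    m[y0:y1,x0:x1]=cv2.inRange(h,(12,100,60),(32,255,255))[y0:y1,x0:x1]
    c=max(cv2.findContours(m,cv2.RETR_EXTERNAL,cv2.CHAIN_APPROX_NONE)[0],key=len)
    return cv2.fitEllipse(cv2.convexHull(c)),cv2.boundingRect(c)
w=ring(cv2.imread("pics/w4.png"),300,165,345,208);s=ring(cv2.imread("pics/s4.png"),278,208,298,225);l=ring(cv2.imread("pics/s4.png"),278,226,300,240);t=ring(cv2.imread("pics/top0.png"),345,195,372,215)
for k in(w,s,l,t):print(k)
u=tri(ray(S,*s[0][0]),ray(W,*w[0][0]),ray(T,*t[0][0]));print("upper",u)
print("SW",tri(ray(S,*s[0][0]),ray(W,*w[0][0])))
print(plane(ray(W,*w[0][0]),.14),plane(ray(S,*s[0][0]),.14),plane(ray(T,*t[0][0]),.14),"low S",plane(ray(S,*l[0][0]),.08))
print("tip",tri(ray(S,285,206.8),ray(W,321.2,189.2)),plane(ray(W,321.2,189.2),.171))
```

```text
(((322.26416015625, 184.9221649169922), (22.62299919128418, 24.19850730895996), 90.63941192626953), (310, 174, 25, 22))
(((287.0433349609375, 216.20648193359375), (7.464910507202148, 10.311877250671387), 86.98295593261719), (282, 213, 11, 8))
(((288.3018493652344, 231.62527465820312), (7.429738998413086, 10.203508377075195), 83.86573028564453), (284, 228, 10, 8))
(((358.6076354980469, 204.39236450195312), (9.004032135009766, 9.658761024475098), 135.0), (354, 200, 10, 10))
upper (array([ 0.57701012, -0.02497222,  0.13878846]), [np.float64(0.0019390150832183878), np.float64(0.001481118470882467), np.float64(0.00193471389807642)])
SW (array([ 0.57763789, -0.02613505,  0.13985307]), [np.float64(0.0012669774313240532), np.float64(0.001266977431323911)])
[ 0.57820736 -0.02501047  0.14      ] [ 0.57722239 -0.02736082  0.14      ] [ 0.57613685 -0.02304426  0.14      ] low S [ 0.57683225 -0.02676318  0.08      ]
tip (array([ 0.57290139, -0.02652524,  0.17030641]), [np.float64(0.001728658526486947), np.float64(0.0017286585264869106)]) [ 0.5735318  -0.02494702  0.171     ]
```

Request:
step_arm:
  increments: [0,0.03,0.06,0,1,0.15,0.03,0.06,0,1,0.3,0.03,0.06,0,1,0.37,0.03,0.06,0,1,0.37,0.03,0.06,0,1]

```text
t: 16.18
tcp_pos: [0.5781, -0.0266, 0.2767]
tool_rot: [0.107, 0.7, -0.107, 0.698]
force: [-0.0, 0.6, -1.4]
finger_gap: 0.277
```

Run:
```python
from h import *
s=sense();R=Ro.from_quat(s["tool_rot"]).as_matrix()
W=camera_model("wrist");b=snapshot("wrist");a=snapshot("scene");np.save("w5.npy",W,allow_pickle=True)
cv2.imwrite("pics/w5.png",b);cv2.imwrite("pics/s5.png",a)
print(s["tcp_pos"],R.round(4),"tip",s["tcp_pos"]+R@[.1285,0,0])
cv2.imwrite("pics/c7.png",np.hstack([cv2.resize(a[190:240,265:315],(400,400),interpolation=2),cv2.resize(b[150:220,287:357],(400,400),interpolation=2)]))
```

```text
[ 0.57807366 -0.02659706  0.2767451 ] [[-0.0033  0.2987  0.9543]
 [ 0.001   0.9543 -0.2987]
 [-1.     -0.     -0.0034]] tip [ 0.57765183 -0.02647006  0.14824586]
```

View pics/c7.png

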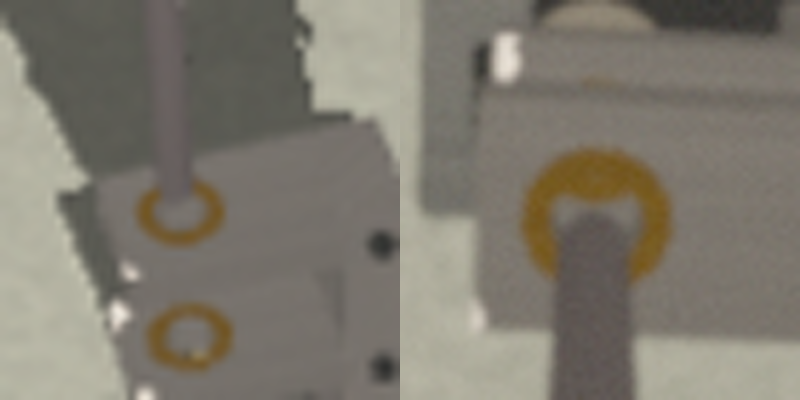

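Run:
```python
from h import *
W=np.load("w5.npy",allow_pickle=True).item();S=camera_model("scene")
w=lambda x,y:(287+(x-400+.5)/5.714-.5,150+(y+.5)/5.714-.5)
s=lambda x,y:(265+(x+.5)/8-.5,190+(y+.5)/8-.5)
print("wrist tip-ring",[ (plane(ray(W,*w(594,y)),.148)-plane(ray(W,*w(597,220)),.14))[:2].round(4) for y in(212,228,233)], "far edge of 8mm lens lies 4mm toward base (-.0038,+.0012)")
print("scene",[(plane(ray(S,*s(177,y)),.148)-plane(ray(S,*s(181,212)),.14))[:2].round(4) for y in(197,203)])
print(plane(ray(W,*w(597,220)),.14),plane(ray(S,*s(181,212)),.14))
# shaft axis tilt in wrist: expected axis column
R=W["R"];f=200/np.tan(np.radians(W["vertical_fov"]/2))
for z in(.148,.2):
    c=R@np.array([.5777,-.0265,z])+W["t"];print(c[:2]/c[2]*f+[W["cx"],W["cy"]])
```

```text
wrist tip-ring [array([-0.0038,  0.0006]), array([-0.0011, -0.0003]), array([-0.0002, -0.0005])] far edge of 8mm lens lies 4mm toward base (-.0038,+.0012)
scene [array([ 0.0003, -0.0012]), array([ 0.0024, -0.0027])]
[ 0.57815299 -0.02496744  0.14      ] [ 0.57704324 -0.02680177  0.14      ]
[319.50492514 190.40174938]
[319.4486125 208.8717877]
```

Both views put the tip within about 1 mm of the bushing axis (needs +0.7 mm in y). Descending with force checks.

Request:
step_arm:
  increments: [0,0.01,0,0,1,0.1,0.01,0,0,1,0.2,0.01,0,0,1,0.3,0.01,0,0,1,0.35,0.01,0,0,1]

```text
t: 16.9
tcp_pos: [0.5784, -0.026, 0.2558]
tool_rot: [0.107, 0.7, -0.107, 0.698]
force: [-0.4, -0.1, -1.9]
finger_gap: 0.274
```

```bash
cat > st.py <<'E'
from h import *
s=sense();R=Ro.from_quat(s["tool_rot"]).as_matrix()
print(s["tcp_pos"].round(4),"F",s["force"].round(2),"M",s["ft_torque"].round(3),"ax",R[:,0].round(4),"tip",(s["tcp_pos"]+R@[.1285,0,0]).round(4),s["finger_gap"],"want",(R.T@(np.array([.5776,-.0258,.1725])-s["tcp_pos"])/.06).round(3))
E
python3 st.py
```

```text
[ 0.5784 -0.026   0.2558] F [-0.43 -0.13 -1.93] M [ 0.013 -0.019 -0.013] ax [-2.8e-03  9.0e-04 -1.0e+00] tip [ 0.578  -0.0259  0.1273] 0.27378300466388533 want [ 1.388e+00 -1.000e-03 -1.000e-02]
```

Request:
step_arm:
  increments: [0.15,0,0,0,1,0.3,0,0,0,1,0.45,0,0,0,1,0.6,0,0,0,1,0.65,0,0,0,1]

```text
t: 17.52
tcp_pos: [0.5779, -0.0259, 0.2158]
tool_rot: [0.107, 0.701, -0.107, 0.697]
force: [0.4, -0.4, -2.0]
finger_gap: 0.273
```

```bash
python3 st.py
python3 - <<'E'
from h import *
b=snapshot("wrist");a=snapshot("scene");np.save("w6.npy",camera_model("wrist"),allow_pickle=True)
cv2.imwrite("pics/c8.png",np.hstack([cv2.resize(a[190:245,260:315],(400,400),interpolation=2),cv2.resize(b[140:220,280:360],(400,400),interpolation=2)]))
E
```

```text
[ 0.5779 -0.0259  0.2158] F [ 0.39 -0.37 -2.  ] M [-0.047 -0.019  0.032] ax [-0.0042  0.0013 -1.    ] tip [ 0.5773 -0.0257  0.0873] 0.2733742363300011 want [ 0.722  0.    -0.001]
```

View pics/c8.png

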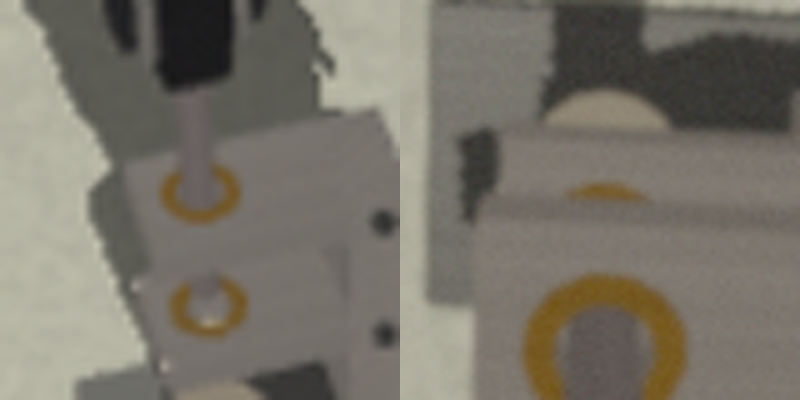

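The shaft is centred in the upper ring (wrist columns 604 vs 605, scene 198 vs 201 in the crop) and the tip sits over the lower ring, with no contact force. Continuing to final depth.

Request:
step_arm:
  increments: [0.1,0,0,0,1,0.2,0,0,0,1,0.3,0,0,0,1,0.38,0,0,0,1,0.4,0,0,0,1]

```text
t: 18.25
tcp_pos: [0.5778, -0.0259, 0.1918]
tool_rot: [0.107, 0.701, -0.107, 0.697]
force: [-0.2, -0.4, -2.3]
finger_gap: 0.27
```

```bash
python3 st.py
```

```text
[ 0.5778 -0.0259  0.1918] F [-0.23 -0.38 -2.3 ] M [ 0.011 -0.021 -0.06 ] ax [-0.0043  0.0013 -1.    ] tip [ 0.5772 -0.0257  0.0633] 0.27048212819230594 want [ 0.322  0.    -0.002]
```

Request:
step_arm:
  increments: [0.1,0,0,0,1,0.2,0,0,0,1,0.28,0,0,0,1,0.32,0,0,0,1,0.32,0,0,0,1]

```text
t: 18.88
tcp_pos: [0.5776, -0.0258, 0.1724]
tool_rot: [0.107, 0.701, -0.107, 0.697]
force: [0.4, 0.2, -1.6]
finger_gap: 0.274
```

Request:
step_arm:
  increments: [0,0,0,0,1,0,0,0,0,1,0,0,0,0,1,0,0,0,0,1,0,0,0,0,1]

```text
t: 19.5
tcp_pos: [0.5776, -0.0258, 0.1724]
tool_rot: [0.107, 0.701, -0.107, 0.697]
force: [0.2, 0.2, -2.0]
finger_gap: 0.276
```

```bash
python3 st.py
python3 - <<'E'
from h import *
b=snapshot("wrist");a=snapshot("scene")
cv2.imwrite("pics/c9.png",np.hstack([cv2.resize(a[180:260,255:335],(400,400),interpolation=2),cv2.resize(b,(400,250))[0:250].copy() if 0 else cv2.resize(b[140:240,270:370],(400,400),interpolation=2)]))
E
```

```text
[ 0.5776 -0.0258  0.1724] F [ 0.15  0.19 -2.  ] M [-0.004  0.047  0.025] ax [-0.0047  0.0014 -1.    ] tip [ 0.577  -0.0257  0.0439] 0.2755631713675404 want [-0.001  0.    -0.001]
```

View pics/c9.png

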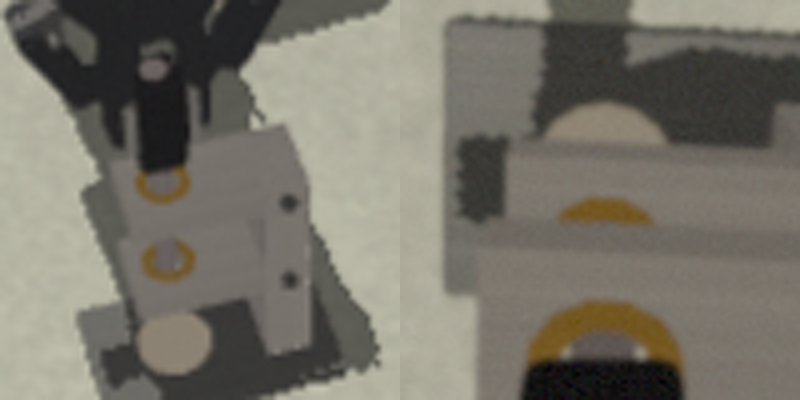

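The shaft passes through both rings (crop: upper (162,182), lower (168,260)), with clearance visible on both sides in the wrist view. The handle stands clear above, and the force reading shows only the probe's weight. Handing in.

```bash
python3 -c "
from station import *
print(sign_off())"
```

```text
the job is handed in; nothing more can be done
None
```

The probe is threaded through both bushings and still held by the gripper, and I handed the job in at about 19.6 s, well under the 64 s limit.

- **Source hold:** I gripped the probe by its handle at 60 N and lifted it straight out of the rack. I then held it about 3 cm above the grey source's disc for at least 2.5 s, with the measured pose not changing. The two camera views put the tip about 2 mm off the disc's centre before I made a last small correction, and I did not re-measure after it.
- **Final pose:**
  - The tip is at z ≈ 44 mm, about 2 cm below the lower bushing and 28 mm above the sample.
  - The handle's lower end is at about 159 mm, roughly 19 mm above the upper bushing.
  - The tool is tilted about 0.3° from vertical.
- **Contact:** During the insertion the force readings showed only the probe's weight, about 2 N. In the last wrist picture there is a gap on both sides of the shaft at the upper bushing.
- **Where checks disagreed:** The camera rays differed by 1–2 mm, and one two-view check put the tip about 5 mm lower than the arm's own readings did. I went by the arm's readings. The final tip depth rests on them, because the stand's lower arm hid the tip from the cameras.
- **Other objects:** I moved nothing else that I know of. I did not re-measure the bystanders at the end.

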